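# Set up a test piece under the bench magnifier

## Task

Set up the magnifier: stand the bottle that is in the magnifier's way upright on the middle of the round cork mat, and lay the dumbbell-shaped test piece from the grey sample board flat and lengthwise on the sloped stage, centred, just above the two studs, setting it down in the gripper at the stage's slope, not dropping it. Then take the magnifier by its handle, swing it over the stage and tilt it so that the lens is centred over the test piece and parallel to the stage, and let go so that it stays there. Do not shift the stage, the other two samples or the tube rack, and do not tip the bottle over.

Things in the scene. Friction and masses are not known exactly. Their poses are not given: they have to be found in the camera images.
- stand: Inspection stand, fixed: grey base 150 x 150 x 18 mm with a steel column (26 mm diameter, 217 mm tall). Origin on the column's axis at bench level; the stand's -x axis points roughly towards the robot. The column carries a low arm with the sloped stage and, higher, the magnifier's arm, both turning about the column's axis.
- stage_swing (a joint): Angle of the stage's low arm about the column (rad), clamped: do not move. 0: the arm points along the stand's -x; growing turns it anticlockwise seen from above.
- stage_tilt (a joint): Slope of the stage (rad), clamped, about 0.42 to 0.62. The stage's face leans away from the column: the edge farther from the column is the lower one. Its tilt axis is level, tangential, 150 mm from the column's axis and 60 mm above the bench.
- stage_top (a point): Centre of the stage's upper face: aluminium plate 66 (slope) x 120 (level) x 8 mm, 10 mm above its tilt axis. Frame: z the plate's outward normal, x up the slope towards the column, y level. Two studs, 8 mm diameter, 9 mm high, at x = -18, y = +38 and -38 mm, stop the test piece: laid against them it is centred here (to 1 mm); put down a little higher it stays or slides to them.
- mag_swing (a joint): Angle of the magnifier's arm about the column (rad), same zero and sense as stage_swing: the lens stands over the stage when both are equal. Held by friction (about 0.35 N m, some 1.5 N at the handle), stays where it is left; range -1.5 to 1.5. It starts at the +y side, well away from the stage.
- mag_tilt (a joint): Tilt of the lens in its yoke (rad), zero and sense as stage_tilt: lens parallel to the stage when tilts and swings are equal. 0: level; growing lowers the edge farther from the column. Held by friction (0.12 N m, some 2 N at the handle); range -0.6 to 1.2. Its level, tangential axis passes through the lens centre, 210 mm from the column's axis, 165 mm above the bench.
- lens_center (a point): Centre of the magnifier lens: glass in a white round bezel 110 mm in diameter, 14 mm thick, in a white U-shaped yoke 144 mm wide of 12 mm rod. Frame: z is the lens axis (up), x points to the column, y along the tilt axis.
- handle (a point): Grip point of the magnifier's handle: grey round post, 14 mm diameter, on the bezel at the edge farthest from the column, parallel to the lens axis. In the frame of lens_center this point is at x = -50, z = 30 mm; bezel's upper face 23 mm below it, post's top 17 mm above. Axes as lens_center. Pinch it along y, at any tilt near the post's.
- coupon_center (a point): Centre (half-way up) of the dumbbell-shaped steel test piece, 100 mm long, 10 mm thick: two ends 28 x 26 mm and a waist 44 mm long and 14 mm wide, 120 g. It lies flat; x along its length, z up. Take it by the waist.
- bar_center (a point): Centre of the plain steel bar 100 x 24 x 10 mm on the board, a bystander; x along its length.
- disc_center (a point): Centre of the steel disc, 38 mm in diameter, 10 mm thick, on the board, a bystander.
- board: Grey plastic sample board 190 x 150 x 8 mm, fixed, origin under its centre. The dumbbell, the bar and the disc lie on it side by side in any order, about 55 mm apart along its x, roughly lengthwise along its y.
- bottle: Clear plastic bottle with blue cap, upright, in the lens's path between the magnifier and the stage; 0.4 kg. Origin at its foot, on its axis. Body 64 mm in diameter up to 118 mm, shoulder up to 147 mm, neck 26 mm in diameter up to 174 mm, cap 30 mm in diameter from 174 to 190 mm. It can be lifted by the cap from above.
- mat: Round cork mat, 110 mm in diameter, 4 mm thick, fixed, origin under its centre: the bottle's place.
- rack: White tube rack with corked glass tubes, 70 x 130 mm and 102 mm tall, loose; origin under its centre, the 130 mm along its y. A bystander.
There are look-alikes about, which are no part of the job. What is shaped like the part that bears coupon_center but black is not meant.

How it is judged (in metres and radians):
On the way, in this order (a step that is already met when the one before it is completed fails the run):
1. the test piece lies flat in place on the sloped stage, still between the fingers (x of coupon_center in the frame of stage_top between -0.01 and 0.01 m and y of coupon_center in the frame of stage_top between -0.014 and 0.014 m and z of coupon_center in the frame of stage_top between 0.002 and 0.009 m and angle between the z axis of coupon_center and the z axis of stage_top, either way round below 0.1 rad and angle between the x axis of coupon_center and the y axis of stage_top, either way round below 0.14 rad and contact force between the fingers and coupon above 0.5 N), for 0.1 s.
2. the test piece is released and rests on the stage (x of coupon_center in the frame of stage_top between -0.01 and 0.01 m and y of coupon_center in the frame of stage_top between -0.014 and 0.014 m and z of coupon_center in the frame of stage_top between 0.002 and 0.009 m and angle between the z axis of coupon_center and the z axis of stage_top, either way round below 0.1 rad and angle between the x axis of coupon_center and the y axis of stage_top, either way round below 0.14 rad and contact force between the fingers and coupon below 0.1 N and linear speed of coupon below 0.02 m/s), for 0.2 s.
3. the lens is centred over the stage and parallel to it (x of lens_center in the frame of stage_top between -0.03 and 0.03 m and y of lens_center in the frame of stage_top between -0.016 and 0.016 m and angle between the z axis of lens_center and the z axis of stage_top, either way round below 0.09 rad), for 0.2 s.
At the end, for the whole second after the job is handed in: Bottle upright on the mat, within 25 mm of its centre; test piece flat on the stage (0.1 rad), lengthwise (0.14 rad), within 10 mm (slope) and 14 mm (level) of its centre; lens parallel to the stage (0.09 rad), centred over it along the normal within 16 mm sideways, 30 mm slopewise; all at rest (all of step 3 and x of coupon_center in the frame of stage_top between -0.01 and 0.01 m and y of coupon_center in the frame of stage_top between -0.014 and 0.014 m and z of coupon_center in the frame of stage_top between 0.002 and 0.009 m and angle between the z axis of coupon_center and the z axis of stage_top, either way round below 0.1 rad and angle between the x axis of coupon_center and the y axis of stage_top, either way round below 0.14 rad and horizontal distance between bottle and mat below 0.025 m and angle between bottle's own z axis and vertical below 0.1 rad and height (world z) of bottle below 0.008 m and linear speed of each of bottle, coupon below 0.02 m/s and velocity of joint mag_swing between -0.05 and 0.05 rad/s and velocity of joint mag_tilt between -0.05 and 0.05 rad/s); the robot touches nothing.
It fails at once if the clamped stage is moved (distance of stage_top from where it was at the start of the episode above 0.01 m).
It fails at once if another sample is disturbed (distance of any of bar_center, disc_center from where it was at the start of the episode above 0.02 m).
It fails at once if the tube rack is moved (distance of rack from where it was at the start of the episode above 0.02 m).
It fails at once if the bottle is tipped over (angle between bottle's own z axis and vertical above 0.6 rad).
It also fails if it takes over 70 s, if anything falls off the work surface, if the arm or the gripper's body presses on something with over 40 N, if the wrist force passes 120 N, or if a joint passes its speed limit or range.

## Robot

A 6-joint arm with a two-finger parallel gripper is mounted at the origin on the work surface. World frame = base frame: x ahead of the robot, y to its left, z up, the work surface at z = 0. Lengths are in mm, angles in rad, forces in N, time in s.
With the tool pointing down it reaches from about 350 to 875 mm from the base axis. Payload 4.2 kg.
Tool frame: the origin (TCP) lies midway between the tips of the shut fingers; the grasp point (between the pads) lies 19 mm behind it (arm.tcp_to_grasp is the distance from the TCP to the grasp point, in mm); z points along the fingers, y is the line along which they close (so a half turn about z gives the same grasp; the last joint's range is limited). The gripper opens to 85 mm and grips with 20 to 120 N. Pads are 22 mm wide; open, the fingers measure 114 mm over their backs; the gripper's body (76 mm by 85 mm) begins 54 mm behind the grasp point. The pads swing forward as they close: fully open they stand 13 mm farther back than shut.
Start: joints at [-1.059, 0.385, 0.008, 0, -1.194, -0.259], TCP at [156.339, -605.109, 231.312] pointing down, gripper open.
Joint ranges: [-3.14, 3.14], [-1.21, 2.06], [-1.07, 1.41], [-3.16, 2.05], [-2.99, -0.16], [-3.1, 3.1]. Speed limits (rad/s): [2.79, 2.79, 3.14, 3.14, 3.14, 3.14].

## Interface

Orientations are given as a unit quaternion [x, y, z, w].
In Python, from bench import arm, imaging, job, models gives the robot as it stands.
- The arm moves only by the tool arm_command, never from a script. Its argument "rows" is a list of rows, each an object with "grip": the opening, from 0 (shut) to 1 (fully open); "linear": the shift along the tool's x, y, z in mm, a list of three; "rot": the turn, a rotation vector about the tool's x, y, z in rad, a list of three. In form: [{"grip": grip, "linear": [tx, ty, tz], "rot": [rx, ry, rz]}, ...]. A call has 1 to 10 rows; each row is the pose to reach, as a shift and turn from the pose commanded when the call began, along the tool's axes at that moment; what a row does not reach only later rows make up. A row lasts 1/8 s, in which the tool goes at most 62.5 mm and 10.7 degrees, less where a joint would pass 70% of its speed; a pose out of reach is approached as far as the arm can. A call with a gripper value outside its range is refused whole. The fingers move at their own pace and stop on an object; the grip force is fixed at half the most. Time passes only in rows, so rows that repeat a pose let the fingers close. It gives the time, the measured TCP pose, the force, the opening and the grip force at its end, in the units of the state.
- arm.read_state(): the state, without advancing time (a new reading comes with each control period).
- imaging.get_image(name): name is "scene" or "top"; returns a dict with "frame" (384x512x3 uint8, red, green, blue), "fx", "fy", "cx", "cy" (pixels), "extrinsics" (4x4, takes a point from world to camera coordinates). Camera axes: x right, y down, z forward; pixel columns grow to the right and rows downward; lengths in mm; the calibration is good to about 2 mm. A picture is of the moment at which its call begins. There is no depth.
- job.job_done(): hands the job in; it is judged then, once.
Trained networks look in a picture, given as the dict that the camera call returned (one of the last four; its "shot" number tells which), for a name from the list of things; names that differ only in an ending like _2 or _b are one class to them, and where a whole thing is asked for, a point or a joint stands for the part that bears it (a point fixed in the world has none). Each returns a list of dicts, best first, with "score" (0 to 1); they miss things now and then, are a little off and sometimes report something else, mostly with a low value. They report only what shows in the picture. A call takes as long as a camera call. They do not tell look-alikes from the thing itself.
- models.spot_in(picture, query): "rect" ([left, top, right, bottom] in pixels, round what is visible of it).
- models.tip_of(picture, query): "pixel" ([column, row] in pixels: a listed point, or the origin of a listed thing).
The state is a dict: "clock": time; "joints": joint angles; "joint_vel": joint speeds; "joint_efforts": joint torques, N m; "position": TCP position; "ee_rot": TCP orientation; "contact_force": force on the tool from outside, world axes, zero at the start; "wrist_torque": the same for the moment, N m; "gripper_width": finger opening in mm; "grasp_force": force on a finger pad.
Only numpy, scipy, OpenCV 4.12 (cv2) and the standard library are available. Lean on these libraries where they do the work, as an engineer would, in place of code of your own. Each camera call takes 0.05 s, during which the arm holds its last target. There are 200 camera calls.

## Working session

There is one attempt and no reset: what is moved stays moved. The work goes in short steps, Python scripts to look and compute and a tool call to move; the robot and the scene stay as the last step left them, time stands still between calls to the robot, and variables do not carry over. Pictures are saved under pics/ and viewed, at most 10 in all, crops included, and the job is handed in when it is done.

Besides the shell and the picture viewer there is one more tool, called after ">>>" as name(argument=value, ...), one argument or row to a line, values as JSON. arm_command: Moves the arm, as the interface text tells. Its arguments: {"type":"object","properties":{"rows":{"type":"array"}},"required":["rows"]}

```bash
mkdir -p pics; ls
cat > shot.py <<'E'
from bench import arm, imaging, job, models
import cv2, numpy as np
a=imaging.get_image("scene"); cv2.imwrite("pics/scene0.png",a["frame"][:,:,::-1])
b=imaging.get_image("top"); cv2.imwrite("pics/top0.png",b["frame"][:,:,::-1])
for n,p in (("scene",a),("top",b)):
    E=np.array(p["extrinsics"]); print(n,p["fx"],p["cx"],p["cy"],np.round(-E[:3,:3].T@E[:3,3]),np.round(E[:3,:3],2).tolist())
    for q in "stand stage_top lens_center handle coupon_center bar_center disc_center board bottle mat rack".split():
        print(q,[(np.round(d["pixel"],1).tolist(),round(d["score"],2)) for d in models.tip_of(p,q)[:3]])
print(arm.read_state())
E
python3 shot.py
```

```text
pics
scene 386.06229113712305 250.31123192286876 196.8527069574347 [1224. -503.  830.] [[0.51, 0.86, -0.01], [0.57, -0.35, -0.74], [-0.64, 0.37, -0.67]]
stand [([311.5, 250.4], 0.63)]
stage_top [([269.2, 202.4], 0.89)]
lens_center [([348.6, 160.5], 0.89)]
handle []
coupon_center [([95.4, 246.3], 0.87), ([215.0, 230.1], 0.76), ([159.8, 244.3], 0.61)]
bar_center [([153.8, 234.4], 0.7)]
disc_center [([166.1, 259.4], 0.43), ([160.0, 245.7], 0.25)]
board [([156.3, 248.5], 0.84)]
bottle [([283.6, 192.1], 0.69), ([269.2, 202.8], 0.5)]
mat [([329.2, 162.5], 0.5)]
rack [([244.7, 189.2], 0.93)]
top 350.51872091061534 255.34565015150756 197.2591028517124 [ 400. -131. 1080.] [[-0.03, -1.0, -0.03], [-0.99, 0.03, -0.15], [0.15, 0.03, -0.99]]
stand [([223.5, 157.0], 0.64)]
stage_top [([235.9, 198.7], 0.59)]
lens_center [([150.7, 182.8], 0.68)]
handle []
coupon_center [([344.1, 222.0], 0.82), ([289.1, 215.9], 0.81), ([400.4, 248.3], 0.72)]
bar_center [([346.8, 234.7], 0.5)]
disc_center [([343.3, 203.2], 0.48)]
board [([343.5, 220.8], 0.75)]
bottle [([205.8, 230.6], 0.58)]
mat [([134.1, 244.3], 0.74)]
rack [([236.4, 253.8], 0.93)]
{'clock': 1.2, 'joints': array([-1.05941813e+00,  3.84691858e-01,  7.88511794e-03,  5.06379483e-06,
       -1.19397838e+00, -2.58599773e-01]), 'joint_vel': array([-0.00295899,  0.000303  ,  0.00253189, -0.00119486,  0.00083532,
       -0.00011415]), 'joint_efforts': array([ 4.37552245e-06, -3.92100298e+01,  1.88621825e+01,  4.19090554e+00,
       -3.50543633e-04,  4.19779155e-06]), 'position': array([ 156.3269625 , -605.11225319,  231.3119116 ]), 'ee_rot': array([-1.26053911e-01,  9.92023393e-01, -6.07716451e-06, -7.76785087e-08]), 'contact_force': array([-0.09531084, -0.89263448,  0.50126681]), 'wrist_torque': array([ 0.00093576, -0.00427965, -0.00702755]), 'grasp_force': 0.0, 'gripper_width': 85.46756823131003}
```

View pics/scene0.png

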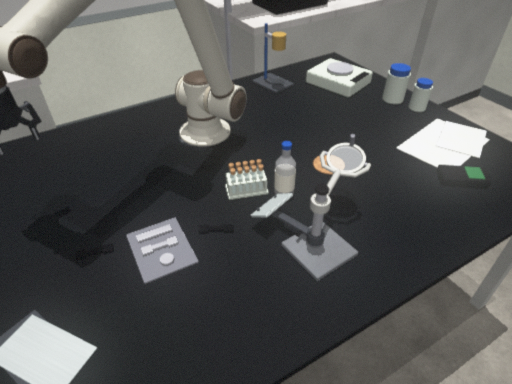

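View pics/top0.png

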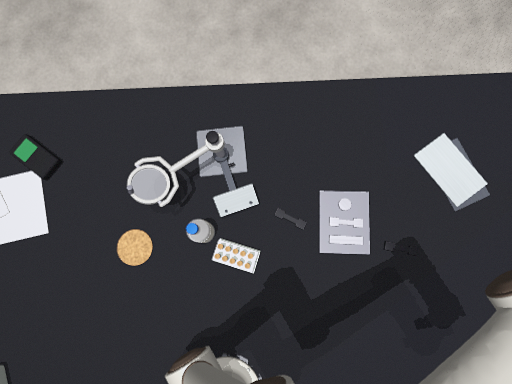

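The images show one steel dumbbell on the board and two black look-alikes. Top-view pixels are board dumbbell (346,222), black ones (289,217) and (401,247). The bar is at (346,240) and the disc at (345,204). I choose (346,222) and check it in a close crop.

Run:
```python
import cv2,numpy as np
t=cv2.imread("pics/top0.png"); s=cv2.imread("pics/scene0.png")
r=lambda im,x0,y0,w,h,f:cv2.resize(im[y0:y0+h,x0:x0+w],(w*f,h*f),interpolation=cv2.INTER_CUBIC)
# top: mag/stage 120..270 x120..270 ; board 315..375
A=r(t,115,120,150,75,5); B=r(t,115,180,150,45,5)
cv2.imwrite("pics/c1.png",np.vstack([A,B])[:600])
C=r(s,240,130,140,70,5);D=r(s,240,185,140,50,5); cv2.imwrite("pics/c2.png",r(s,240,135,140,105,5))
cv2.imwrite("pics/c3.png",np.hstack([r(t,310,185,70,75,5),r(s,120,210,85,75,5)]))
```

```text
(no output)
```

View pics/c1.png

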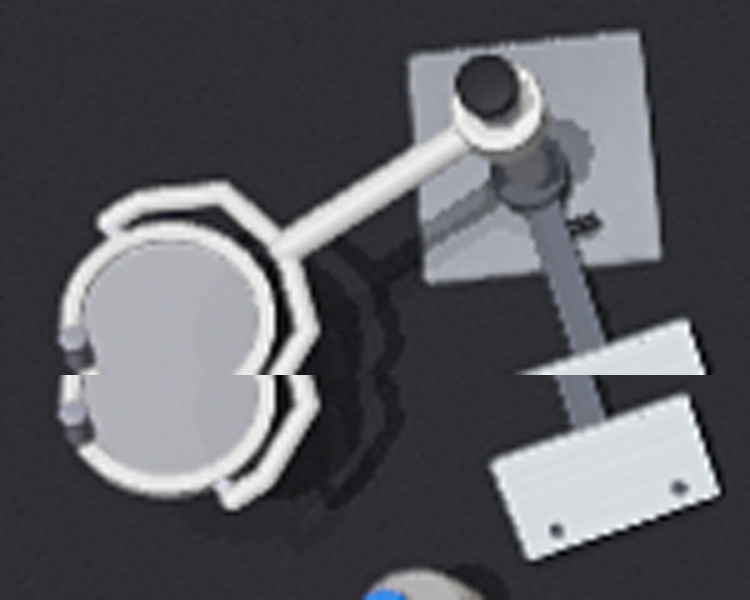

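View pics/c2.png

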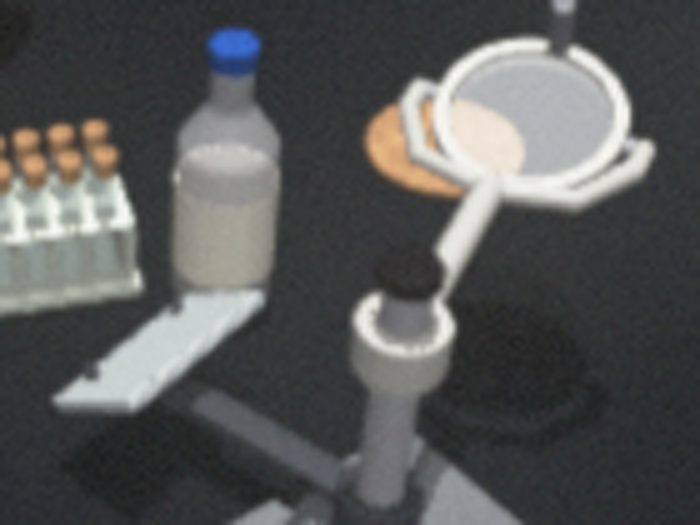

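View pics/c3.png

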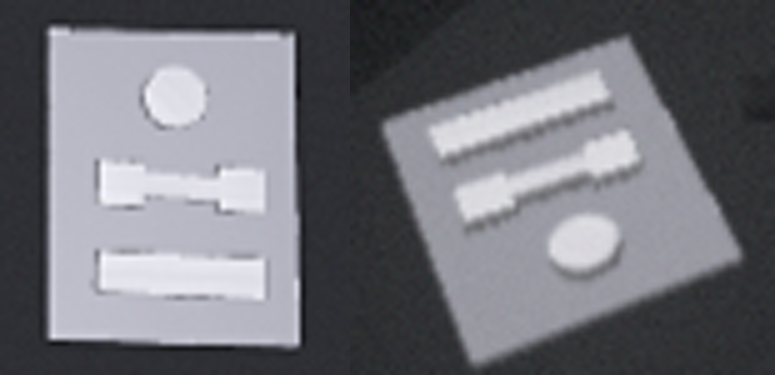

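The crop confirms it. The steel dumbbell lies between disc and bar, centre at top pixel ≈(346,222) and scene pixel ≈(159.5,245). It is light grey, not black. Next I fit the stand model to the stage corners, the studs, the bezel, the post and the base corners.

```bash
cat > geo.py <<'E'
import numpy as np
from scipy.optimize import least_squares
def proj(p,P):
    E=np.array(p["extrinsics"]); q=np.atleast_2d(P)@E[:3,:3].T+E[:3,3]
    return np.c_[p["fx"]*q[:,0]/q[:,2]+p["cx"],p["fy"]*q[:,1]/q[:,2]+p["cy"]]
def onz(p,px,z):
    E=np.array(p["extrinsics"]); R=E[:3,:3]; C=-R.T@E[:3,3]
    d=R.T@np.array([(px[0]-p["cx"])/p["fx"],(px[1]-p["cy"])/p["fy"],1]); return C+d*(z-C[2])/d[2]
def tri(obs):
    f=lambda X:np.concatenate([(proj(p,X)[0]-np.array(px)) for p,px in obs]); r=least_squares(f,[500,0,100.]); return r.x,np.abs(r.fun).max()
def frame(s,a,t,r,h):
    u=np.array([-np.cos(a),-np.sin(a),0]); z=np.array([0,0,1.])
    x=-u*np.cos(t)+z*np.sin(t); n=u*np.sin(t)+z*np.cos(t)
    return np.array([s[0],s[1],0])+r*u+h*z, np.c_[x,np.cross(n,x),n]
def stage(s,a,t):
    o,R=frame(s,a,t,150,60); return o+10*R[:,2],R
E
python3 - <<'E'
from geo import *; from bench import imaging
import cv2
S=imaging.get_image("scene");T=imaging.get_image("top")
c=lambda u,v,x0,y0:np.array([(u+.5)/5-.5+x0,(v+.5)/5-.5+y0])
t1=lambda u,v:c(u,v,115,120); t2=lambda u,v:c(u,v-375,115,180); s2=lambda u,v:c(u,v,240,135)
SC=np.array([[33,60,0],[33,-60,0],[-33,-60,0],[-33,60,0]]); ST=np.array([[-18,38,7],[-18,-38,7]])
tst=[t2(491,462),t2(686,394),t2(720,495),t2(530,560)]; tsd=[t2(557,531),t2(680,488)]
# scene: near end of plate = -y side
sst=[s2(265,293),s2(132,406),s2(57,398),s2(185,292)]; ssd=[s2(175,306),s2(91,370)]
base=[t1(409,55),t1(639,32),t1(661,258),t1(426,283)]
def bez(p,s,a,t):
    o,R=frame(s,a,t,210,165); th=np.linspace(0,2*np.pi,60)
    q=proj(p,o+(np.c_[55*np.cos(th),55*np.sin(th),0*th+7])@R.T); 
    return np.r_[q.min(0),q.max(0)], proj(p,o+R@[-50,0,47])[0]
tb=np.r_[t1(62,222),t1(276,422)]; sb=np.r_[s2(434,38),s2(633,190)]; th=t1(75,335); sh=s2(563,0)
def f(v):
    s=v[:2];psi,a,t,m,mt=v[2:]
    o,R=stage(s,a,t); r=[]
    for p,cc,dd in((T,tst,tsd),(S,sst,ssd)):
        r+=[(proj(p,o+SC@R.T)-cc).ravel(),(proj(p,o+ST@R.T)-dd).ravel()]
    cp,sp=np.cos(psi),np.sin(psi); B=np.array([[75,75],[75,-75],[-75,-75],[-75,75]])@np.array([[cp,sp],[-sp,cp]])
    r.append((proj(T,np.c_[B+s,np.full(4,18)])-base).ravel())
    for p,b,h in((T,tb,th),(S,sb,sh)):
        x,y=bez(p,s,m,mt); r+=[x-b,(y-h)]
    return np.concatenate(r)
r=least_squares(f,[700,50,0,.3,.5,-1,0],loss="soft_l1"); v=r.x
print(np.round(v,3)); print(np.round(f(v),1).tolist())
o,R=stage(v[:2],v[3],v[4]);print("stage",o,"lens",frame(v[:2],v[5],v[6],210,165)[0])
hs=[cv2.cvtColor(p["frame"],cv2.COLOR_RGB2HSV) for p in(S,T)]
def cen(h,lo,hi,box):
    m=cv2.inRange(h,np.array(lo),np.array(hi)); M=np.zeros_like(m); x0,y0,x1,y1=box; M[y0:y1,x0:x1]=m[y0:y1,x0:x1]
    ys,xs=np.nonzero(M); return [(xs.min()+xs.max())/2,(ys.min()+ys.max())/2,len(xs),xs.min(),xs.max(),ys.min(),ys.max()]
bs=cen(hs[0],(100,120,60),(125,255,255),(275,135,300,155)); bt=cen(hs[1],(100,120,60),(125,255,255),(180,215,210,240))
mt=cen(hs[1],(5,80,90),(25,255,255),(110,220,160,275)); print(bs,bt,mt)
print("cap",tri([(S,bs[:2]),(T,bt[:2])]),onz(T,bt[:2],190)); print("mat",onz(T,mt[:2],4), onz(T,[mt[3],mt[1]],4),onz(T,[mt[4],mt[1]],4))
c3=lambda u,v:c(u,v,310,185); c4=lambda u,v:c(u-350,v,120,210)
for n,x,y in(("coup",c3(181.5,186.5),c4(548,175)),("e1",c3(121,183),c4(485,200)),("e2",c3(242,190),c4(612,150)),("disc",c3(175,97),c4(585,242)),("bar",c3(181,275),c4(519,116))): print(n,tri([(T,x),(S,y)]),onz(T,x,18),onz(S,y,18))
E
```

```text
[ 6.99395e+02  2.94200e+00  7.10000e-02  3.10000e-01  5.49000e-01
 -1.01100e+00 -2.91000e-01]
[-0.0, -0.6, 0.2, -0.8, 0.2, -1.1, -0.1, -0.6, 0.0, -0.8, -0.1, -0.8, -0.0, -0.4, 0.1, -0.9, -0.2, 0.2, 0.4, 0.3, 0.3, -0.9, 0.4, -0.2, -0.3, 4.7, 0.7, 4.3, 0.8, 5.3, -0.2, 5.3, -0.0, -0.4, 0.2, -1.6, -0.2, 0.0, -0.5, -0.3, -0.7, -0.3, -0.0, 0.1]
stage [551.59537109 -44.45967949  68.53275301] lens [587.94258932 180.9265588  165.        ]
[np.float64(286.0), np.float64(144.5), 89, np.int64(281), np.int64(291), np.int64(140), np.int64(149)] [np.float64(191.0), np.float64(228.0), 108, np.int64(185), np.int64(197), np.int64(223), np.int64(233)] [np.float64(134.5), np.float64(247.0), 1043, np.int64(117), np.int64(152), np.int64(229), np.int64(265)]
cap (array([463.37027502,  61.7621926 , 183.55625384]), np.float64(0.6713896038982057)) [463.66164433  61.74695086 190.        ]
mat [423.66851551 276.94426098   4.        ] [425.17885771 331.50929659   4.        ] [422.163314   222.56494634   4.        ]
coup (array([ 480.59232028, -370.09921786,   15.53540759]), np.float64(0.03857321961800153)) [ 480.3655718  -369.65824935   18.        ] [ 482.89679482 -370.41271063   18.        ]
e1 (array([ 472.85874639, -375.03738793,  -11.49868336]), np.float64(11.902819187133616)) [ 483.55905522 -333.67815085   18.        ] [ 481.88057807 -406.46317042   18.        ]
e2 (array([ 488.09366996, -365.24237862,   41.41022891]), np.float64(12.026304477473616)) [ 477.18144696 -405.53290733   18.        ] [ 484.23187513 -333.00508353   18.        ]
disc (array([ 535.16577823, -369.96294991,   14.62758893]), np.float64(0.04548968808524023)) [ 534.68843737 -369.34032935   18.        ] [ 538.07277258 -370.41540649   18.        ]
bar (array([ 427.55565626, -367.4366517 ,   13.01247677]), np.float64(0.16205055976129756)) [ 427.59277414 -365.86919008   18.        ] [ 432.15587178 -368.65582648   18.        ]
```

The base is evidently not centred on the column: its corners are off by a steady 14 mm while everything else fits to under 1 px. I refit without it and add a planning helper.

```bash
cat > plan.py <<'E'
from geo import *
from bench import arm
from scipy.spatial.transform import Rotation as Ro
def down(yaw):  # tool pointing down, tool y at yaw
    y=np.array([np.cos(yaw),np.sin(yaw),0]); z=np.array([0,0,-1.]); return np.c_[np.cross(y,z),y,z]
def rel(targets,st=None):
    st=st or arm.read_state(); R0=Ro.from_quat(st["ee_rot"]).as_matrix(); p0=np.array(st["position"])
    print("at",np.round(p0,1),"t",round(st["clock"],2),"w",round(st["gripper_width"],1),"j",np.round(st["joints"],2))
    for p,R in targets:
        print("lin",np.round(R0.T@(np.array(p)-p0),1).tolist(),"rot",np.round(Ro.from_matrix(R0.T@R).as_rotvec(),3).tolist())
E
python3 - <<'E'
from plan import *; from bench import imaging
S=imaging.get_image("scene");T=imaging.get_image("top")
c=lambda u,v,x0,y0:np.array([(u+.5)/5-.5+x0,(v+.5)/5-.5+y0])
t1=lambda u,v:c(u,v,115,120); t2=lambda u,v:c(u,v-375,115,180); s2=lambda u,v:c(u,v,240,135)
SC=np.array([[33,60,0],[33,-60,0],[-33,-60,0],[-33,60,0]]); ST=np.array([[-18,38,7],[-18,-38,7]])
tst=[t2(491,462),t2(686,394),t2(720,495),t2(530,560)]; tsd=[t2(557,531),t2(680,488)]
sst=[s2(265,293),s2(132,406),s2(57,398),s2(185,292)]; ssd=[s2(175,306),s2(91,370)]
def bez(p,s,a,t):
    o,R=frame(s,a,t,210,165); th=np.linspace(0,2*np.pi,60)
    q=proj(p,o+(np.c_[55*np.cos(th),55*np.sin(th),0*th+7])@R.T)
    return np.r_[q.min(0),q.max(0)], proj(p,o+R@[-50,0,47])[0]
tb=np.r_[t1(62,222),t1(276,422)]; sb=np.r_[s2(434,38),s2(633,190)]; th=t1(75,335); sh=s2(563,0)
def f(v,cap=True):
    s=v[:2];a,t,m,mt=v[2:6]; o,R=stage(s,a,t); r=[]
    for p,cc,dd in((T,tst,tsd),(S,sst,ssd)): r+=[(proj(p,o+SC@R.T)-cc).ravel(),(proj(p,o+ST@R.T)-dd).ravel()]
    for p,b,h in((T,tb,th),(S,sb,sh)):
        x,y=bez(p,s,m,mt); r+=[x-b,(y-h)]
    return np.concatenate(r)
for n,sl in(("all",slice(None)),("stage only top",slice(0,12)),("stage only scene",slice(12,24))):
    r=least_squares(lambda v:np.r_[f(v)[sl],(v-[699,3,.31,.549,-1.011,-.291])*[.05,.05,.1,.1,1,1]],[700,3,.3,.5,-1,0],loss="soft_l1"); v=r.x
    print(n,np.round(v,3),np.round(np.abs(f(v)).max(),1),"stage",np.round(stage(v[:2],v[2],v[3])[0],1))
    if n=="all": print(np.round(f(v),1).tolist())
print("rack top quad",[np.round(onz(T,p,102)[:2]) for p in((219,239),(260,251),(253,272),(212,260))])
rel([([463,62,225],down(np.radians(180)))])
E
```

```text
all [ 6.98025e+02  2.81500e+00  3.10000e-01  5.36000e-01 -1.01600e+00
 -3.00000e-01] 1.4 stage [550.3 -44.6  68.6]
[-0.0, -0.2, 0.2, -0.4, 0.3, -0.7, -0.0, -0.2, 0.0, -0.3, -0.0, -0.4, -0.2, -0.5, -0.1, -1.0, -0.5, -0.2, 0.1, -0.1, 0.1, -1.2, 0.2, -0.6, -0.2, -0.2, 0.0, -1.4, -0.3, 0.0, -0.5, -0.5, -0.7, -0.4, 0.0, -0.0]
stage only top [ 6.97129e+02  2.34800e+00  3.06000e-01  5.24000e-01 -1.01100e+00
 -2.91000e-01] 1.5 stage [549.3 -44.3  68.7]
stage only scene [ 7.00093e+02  1.98300e+00  3.13000e-01  5.17000e-01 -1.01100e+00
 -2.91000e-01] 1.8 stage [552.7 -45.8  68.7]
rack top quad [array([437.,   2.]), array([ 401., -111.]), array([345., -90.]), array([380.,  22.])]
at [ 156.4 -605.1  231.3] t 1.4 w 85.5 j [-1.06  0.38  0.01  0.   -1.19 -0.26]
lin [-463.8, 569.2, 6.3] rot [-0.0, -0.0, -1.318]
```

>>> arm_command(
  rows=[
    {"grip":1,"linear":[-464,569,6],"rot":[0,0,-1.318]},
    {"grip":1,"linear":[-464,569,6],"rot":[0,0,-1.318]},
    {"grip":1,"linear":[-464,569,6],"rot":[0,0,-1.318]},
    {"grip":1,"linear":[-464,569,6],"rot":[0,0,-1.318]},
    {"grip":1,"linear":[-464,569,6],"rot":[0,0,-1.318]},
    {"grip":1,"linear":[-464,569,6],"rot":[0,0,-1.318]},
    {"grip":1,"linear":[-464,569,6],"rot":[0,0,-1.318]},
    {"grip":1,"linear":[-464,569,6],"rot":[0,0,-1.318]},
    {"grip":1,"linear":[-464,569,6],"rot":[0,0,-1.318]},
    {"grip":1,"linear":[-464,569,6],"rot":[0,0,-1.318]},
  ],
)

```text
clock: 2.65
position: [418.2, -35.2, 226.8]
ee_rot: [0.707, -0.707, 0.001, -0.001]
contact_force: [1.7, -0.4, -0.3]
gripper_width: 85.4
grasp_force: 0.0
```

Run:
```python
from plan import *
rel([([463,62,225],down(np.pi)),([463,62,166],down(np.pi))])
```

```text
at [418.2 -35.2 226.8] t 2.65 w 85.4 j [ 0.31  0.03 -0.47  0.   -1.07 -0.31]
lin [-97.2, -44.9, 1.9] rot [-0.002, 0.0, 0.001]
lin [-97.2, -44.8, 60.9] rot [-0.002, 0.0, 0.001]
```

>>> arm_command(
  rows=[
    {"grip":1,"linear":[-70,-35,2],"rot":[0,0,0]},
    {"grip":1,"linear":[-70,-35,2],"rot":[0,0,0]},
    {"grip":1,"linear":[-70,-35,2],"rot":[0,0,0]},
  ],
)

```text
clock: 3.02
position: [452.6, 33.1, 223.9]
ee_rot: [0.708, -0.707, -0.0, 0.0]
contact_force: [-0.5, -1.1, -0.1]
gripper_width: 85.5
grasp_force: 0.0
```

Run:
```python
from plan import *
rel([([463,62,225],down(np.pi)),([463,62,166],down(np.pi))])
```

```text
at [452.6  33.1 223.9] t 3.02 w 85.5 j [ 0.43  0.1  -0.4  -0.   -1.07 -0.43]
lin [-28.9, -10.5, -1.1] rot [0.001, -0.0, 0.001]
lin [-28.9, -10.5, 57.9] rot [0.001, -0.0, 0.001]
```

>>> arm_command(
  rows=[
    {"grip":0.8,"linear":[-29,-10.5,0],"rot":[0,0,0]},
    {"grip":0.7,"linear":[-29,-10.5,30],"rot":[0,0,0]},
    {"grip":0.6,"linear":[-29,-10.5,63],"rot":[0,0,0]},
    {"grip":0.5,"linear":[-29,-10.5,63],"rot":[0,0,0]},
    {"grip":0.42,"linear":[-29,-10.5,63],"rot":[0,0,0]},
    {"grip":0.3,"linear":[-29,-10.5,63],"rot":[0,0,0]},
    {"grip":0.2,"linear":[-29,-10.5,63],"rot":[0,0,0]},
    {"grip":0,"linear":[-29,-10.5,63],"rot":[0,0,0]},
    {"grip":0,"linear":[-29,-10.5,63],"rot":[0,0,0]},
  ],
)

```text
clock: 4.15
position: [464.1, 61.7, 163.1]
ee_rot: [0.707, -0.707, 0.001, -0.001]
contact_force: [-1.4, -1.0, 6.1]
gripper_width: 28.0
grasp_force: 59.0
```

Run:
```python
from plan import *
rel([([463,62,185],down(np.pi)),([424,277,185],down(np.pi)),([424,277,165],down(np.pi))])
```

```text
at [464.1  61.7 163.1] t 4.15 w 28.0 j [ 0.48  0.18 -0.47  0.   -0.92 -0.48]
lin [-0.3, 1.1, -21.9] rot [-0.003, 0.0, 0.001]
lin [-215.3, 39.9, -21.9] rot [-0.003, 0.0, 0.001]
lin [-215.3, 40.0, -1.9] rot [-0.003, 0.0, 0.001]
```

>>> arm_command(
  rows=[
    {"grip":0,"linear":[0,0,-15],"rot":[0,0,0]},
    {"grip":0,"linear":[-20,4,-26],"rot":[0,0,0]},
    {"grip":0,"linear":[-53,10,-26],"rot":[0,0,0]},
    {"grip":0,"linear":[-93,17,-26],"rot":[0,0,0]},
    {"grip":0,"linear":[-133,25,-26],"rot":[0,0,0]},
    {"grip":0,"linear":[-170,32,-26],"rot":[0,0,0]},
    {"grip":0,"linear":[-200,37,-26],"rot":[0,0,0]},
    {"grip":0,"linear":[-215,40,-26],"rot":[0,0,0]},
    {"grip":0,"linear":[-215,40,-18],"rot":[0,0,0]},
    {"grip":0,"linear":[-215,40,-10],"rot":[0,0,0]},
  ],
)

```text
clock: 5.4
position: [422.6, 275.3, 170.2]
ee_rot: [-0.707, 0.707, 0.0, -0.001]
contact_force: [0.6, 0.8, -3.7]
gripper_width: 27.7
grasp_force: 59.7
```

>>> arm_command(
  rows=[
    {"grip":0,"linear":[0,0,3],"rot":[0,0,0]},
    {"grip":0,"linear":[0,0,5],"rot":[0,0,0]},
    {"grip":0,"linear":[0,0,5],"rot":[0,0,0]},
  ],
)

```text
clock: 5.78
position: [423.5, 276.4, 167.4]
ee_rot: [-0.707, 0.707, -0.0, 0.001]
contact_force: [-2.5, -0.2, 4.3]
gripper_width: 28.0
grasp_force: 60.4
```

Run:
```python
from plan import *
import cv2; from bench import imaging
rel([([424,277,165],down(np.pi))])
S=imaging.get_image("scene"); cv2.imwrite("pics/b1.png",cv2.resize(S["frame"][100:220,240:400,::-1],(800,600),interpolation=cv2.INTER_CUBIC))
```

```text
at [423.5 276.4 167.4] t 5.78 w 28.0 j [ 0.9   0.24 -0.37  0.   -0.95 -0.9 ]
lin [-0.6, -0.5, 2.4] rot [-0.001, 0.0, -0.0]
```

View pics/b1.png

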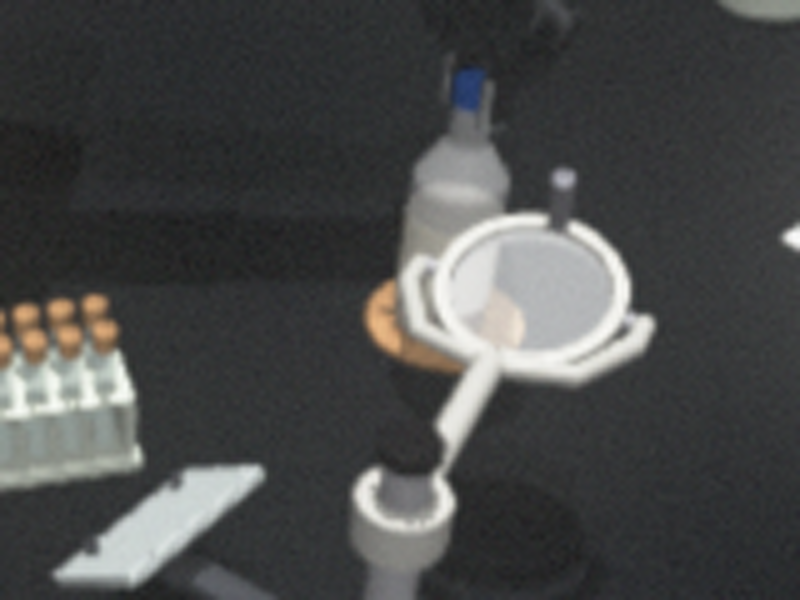

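The bottle stands on the mat, upright (cap at crop pixel (468,90)), and the stage and rack are unmoved. I release it and go to the dumbbell.

>>> arm_command(
  rows=[
    {"grip":0.45,"linear":[0,0,-1],"rot":[0,0,0]},
    {"grip":0.7,"linear":[0,0,-1],"rot":[0,0,0]},
    {"grip":0.8,"linear":[0,0,-1],"rot":[0,0,0]},
    {"grip":0.8,"linear":[0,0,-40],"rot":[0,0,0]},
    {"grip":0.8,"linear":[0,0,-80],"rot":[0,0,0]},
    {"grip":0.4,"linear":[60,-5,-80],"rot":[0,0,0]},
    {"grip":0.4,"linear":[120,-10,-80],"rot":[0,0,0]},
    {"grip":0.4,"linear":[180,-15,-75],"rot":[0,0,0]},
    {"grip":0.4,"linear":[240,-20,-70],"rot":[0,0,0]},
    {"grip":0.4,"linear":[300,-26,-65],"rot":[0,0,0]},
  ],
)

```text
clock: 7.08
position: [449.2, -25.1, 231.4]
ee_rot: [0.707, -0.707, 0.0, -0.001]
contact_force: [0.9, 1.4, -0.0]
gripper_width: 34.4
grasp_force: 0.0
```

Run:
```python
from plan import *
rel([([481,-370,90],down(np.pi-.06))])
```

```text
at [449.2 -25.1 231.4] t 7.08 w 34.4 j [ 0.31  0.08 -0.4   0.   -1.09 -0.31]
lin [345.0, -31.3, 141.3] rot [-0.001, 0.0, 0.061]
```

>>> arm_command(
  rows=[
    {"grip":0.4,"linear":[345,-31,141],"rot":[0,0,0.061]},
    {"grip":0.4,"linear":[345,-31,141],"rot":[0,0,0.061]},
    {"grip":0.4,"linear":[345,-31,141],"rot":[0,0,0.061]},
    {"grip":0.4,"linear":[345,-31,141],"rot":[0,0,0.061]},
    {"grip":0.4,"linear":[345,-31,141],"rot":[0,0,0.061]},
    {"grip":0.4,"linear":[345,-31,141],"rot":[0,0,0.061]},
    {"grip":0.4,"linear":[345,-31,141],"rot":[0,0,0.061]},
    {"grip":0.4,"linear":[345,-31,141],"rot":[0,0,0.061]},
  ],
)

```text
clock: 8.07
position: [479.9, -368.4, 89.8]
ee_rot: [-0.685, 0.729, 0.0, -0.0]
contact_force: [0.2, -0.4, -0.2]
gripper_width: 34.1
grasp_force: 0.0
```

Run:
```python
from plan import *
import cv2; from bench import imaging
rel([([481,-370,10],down(np.pi-.06))])
S=imaging.get_image("scene"); T=imaging.get_image("top")
r=lambda im,x0,y0,w,h,f:cv2.resize(im[y0:y0+h,x0:x0+w,::-1],(w*f,h*f),interpolation=cv2.INTER_CUBIC)
cv2.imwrite("pics/d1.png",np.hstack([r(T["frame"],305,170,75,90,5),r(S["frame"],120,195,85,90,5)]))
```

```text
at [ 479.9 -368.4   89.8] t 8.07 w 34.1 j [-0.39  0.48 -0.22  0.   -0.87  0.33]
lin [1.5, -1.2, 79.8] rot [0.001, 0.0, -0.002]
```

View pics/d1.png

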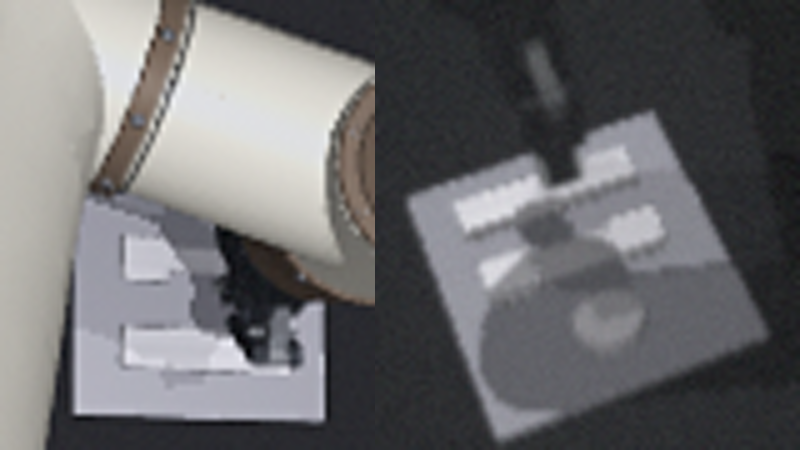

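The gripper is over the waist: the fingers show at crop (560,170), with bar and disc undisturbed. I descend and close.

>>> arm_command(
  rows=[
    {"grip":0.4,"linear":[1.5,-1,40],"rot":[0,0,0]},
    {"grip":0.4,"linear":[1.5,-1,65],"rot":[0,0,0]},
    {"grip":0.4,"linear":[1.5,-1,79],"rot":[0,0,0]},
    {"grip":0.4,"linear":[1.5,-1,79],"rot":[0,0,0]},
    {"grip":0.3,"linear":[1.5,-1,79],"rot":[0,0,0]},
    {"grip":0.22,"linear":[1.5,-1,79],"rot":[0,0,0]},
    {"grip":0.1,"linear":[1.5,-1,79],"rot":[0,0,0]},
    {"grip":0,"linear":[1.5,-1,79],"rot":[0,0,0]},
    {"grip":0,"linear":[1.5,-1,79],"rot":[0,0,0]},
  ],
)

```text
clock: 9.3
position: [481.7, -370.3, 12.6]
ee_rot: [-0.685, 0.728, -0.001, 0.0]
contact_force: [-0.1, 0.9, 5.3]
gripper_width: 11.9
grasp_force: 59.7
```

>>> arm_command(
  rows=[
    {"grip":0,"linear":[0,0,-30],"rot":[0,0,0]},
    {"grip":0,"linear":[0,0,-80],"rot":[0,0,0]},
    {"grip":0,"linear":[0,0,-110],"rot":[0,0,0]},
    {"grip":0,"linear":[0,0,-110],"rot":[0,0,0]},
  ],
)

```text
clock: 9.8
position: [482.4, -370.6, 123.8]
ee_rot: [-0.685, 0.728, -0.003, 0.001]
contact_force: [-0.2, -0.0, -1.8]
gripper_width: 11.7
grasp_force: 58.9
```

```bash
cat >> plan.py <<'E'
SW,TI,ST=.31,.53,(698,2.8)
def stagepose(x,y,h,tw=0.):
    o,R=stage(ST,SW,TI); Rt=np.c_[-R[:,1],-R[:,0],-R[:,2]]
    return o+R@[x,y,h], Rt
E
python3 - <<'E'
from plan import *
rel([stagepose(2,0,60),stagepose(2,0,10)])
E
```

```text
at [ 482.4 -370.6  123.8] t 9.8 w 11.7 j [-0.39  0.45 -0.18  0.   -0.93  0.33]
lin [-319.3, -21.3, 1.9] rot [0.519, -0.101, -0.361]
lin [-328.6, -44.6, 45.1] rot [0.519, -0.101, -0.361]
```

>>> arm_command(
  rows=[
    {"grip":0,"linear":[-25,-2,0],"rot":[0.03,-0.006,-0.02]},
    {"grip":0,"linear":[-70,-5,0],"rot":[0.11,-0.021,-0.076]},
    {"grip":0,"linear":[-120,-8,1],"rot":[0.2,-0.039,-0.139]},
    {"grip":0,"linear":[-170,-11,1],"rot":[0.29,-0.056,-0.202]},
    {"grip":0,"linear":[-220,-15,2],"rot":[0.38,-0.074,-0.264]},
    {"grip":0,"linear":[-270,-18,2],"rot":[0.46,-0.09,-0.32]},
    {"grip":0,"linear":[-305,-20,2],"rot":[0.51,-0.099,-0.355]},
    {"grip":0,"linear":[-319,-21,2],"rot":[0.519,-0.101,-0.361]},
    {"grip":0,"linear":[-319,-21,2],"rot":[0.519,-0.101,-0.361]},
    {"grip":0,"linear":[-319,-21,2],"rot":[0.519,-0.101,-0.361]},
  ],
)

```text
clock: 11.05
position: [520.9, -53.2, 118.3]
ee_rot: [0.78, -0.57, 0.151, -0.21]
contact_force: [0.9, 0.4, -1.0]
gripper_width: 11.7
grasp_force: 58.9
```

Run:
```python
from plan import *
import cv2; from bench import imaging
rel([stagepose(2,0,60),stagepose(2,0,10)])
S=imaging.get_image("scene"); T=imaging.get_image("top")
r=lambda im,x0,y0,w,h,f:cv2.resize(im[y0:y0+h,x0:x0+w,::-1],(w*f,h*f),interpolation=cv2.INTER_CUBIC)
cv2.imwrite("pics/e1.png",np.hstack([r(T["frame"],200,155,65,70,6),r(S["frame"],235,160,65,70,6)]))
```

```text
at [520.9 -53.2 118.3] t 11.05 w 11.7 j [ 0.14  0.19 -0.61 -0.34 -0.27  0.47]
lin [0.7, -3.4, -1.6] rot [0.006, 0.003, -0.003]
lin [0.9, -3.7, 48.4] rot [0.006, 0.003, -0.003]
```

View pics/e1.png

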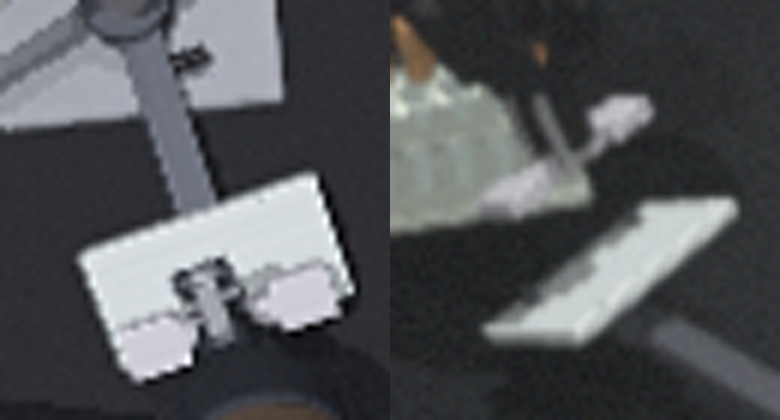

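Run:
```python
from plan import *; from bench import imaging
S=imaging.get_image("scene"); T=imaging.get_image("top"); st=arm.read_state()
R=Ro.from_quat(st["ee_rot"]).as_matrix(); P=st["position"]+np.array([[36,0,-5.4],[-36,0,-5.4],[0,0,-5.4]])@R.T
c=lambda p,x0,y0:np.round((p-[x0,y0]+.5)*6-.5,0).tolist()
print(c(proj(T,P),200,155)); print(c(proj(S,P),235-65,160))
# stage corners/studs predicted with current parameters
o,Rs=stage(ST,SW,TI); Q=o+np.array([[33,60,0],[33,-60,0],[-33,-60,0],[-33,60,0]])@Rs.T
print(c(proj(T,Q),200,155)); print(c(proj(S,Q),235-65,160))
```

```text
[[305.0, 296.0], [157.0, 348.0], [231.0, 322.0]]
[[511.0, 184.0], [609.0, 108.0], [561.0, 145.0]]
[[79.0, 253.0], [315.0, 171.0], [356.0, 290.0], [126.0, 371.0]]
[[737.0, 199.0], [578.0, 331.0], [485.0, 326.0], [643.0, 200.0]]
```

>>> arm_command(
  rows=[
    {"grip":0,"linear":[1,-4.5,5],"rot":[0.006,0.003,-0.003]},
    {"grip":0,"linear":[1,-4.5,20],"rot":[0.006,0.003,-0.003]},
    {"grip":0,"linear":[1,-4.5,35],"rot":[0.006,0.003,-0.003]},
    {"grip":0,"linear":[1,-4.5,45],"rot":[0.006,0.003,-0.003]},
    {"grip":0,"linear":[1,-4.5,48],"rot":[0.006,0.003,-0.003]},
    {"grip":0,"linear":[1,-4.5,48],"rot":[0.006,0.003,-0.003]},
  ],
)

```text
clock: 12.0
position: [548.4, -45.1, 79.7]
ee_rot: [0.78, -0.569, 0.155, -0.212]
contact_force: [-0.2, 0.3, -1.2]
gripper_width: 11.4
grasp_force: 58.9
```

Run:
```python
from plan import *
rel([stagepose(3,0,10),stagepose(3,0,4.6)])
```

```text
at [548.4 -45.1  79.7] t 12.0 w 11.4 j [ 0.13  0.3  -0.56 -0.45 -0.21  0.59]
lin [-0.0, 0.8, 0.6] rot [-0.001, 0.0, 0.001]
lin [-0.0, 0.8, 6.0] rot [-0.001, 0.0, 0.001]
```

>>> arm_command(
  rows=[
    {"grip":0,"linear":[0,0,2],"rot":[0,0,0]},
    {"grip":0,"linear":[0,0,4],"rot":[0,0,0]},
    {"grip":0,"linear":[0,0,4],"rot":[0,0,0]},
  ],
)

```text
clock: 12.38
position: [550.3, -44.5, 76.6]
ee_rot: [0.78, -0.568, 0.155, -0.212]
contact_force: [-0.6, -0.1, -1.8]
gripper_width: 11.5
grasp_force: 58.9
```

>>> arm_command(
  rows=[
    {"grip":0,"linear":[0,0,1.5],"rot":[0,0,0]},
    {"grip":0,"linear":[0,0,1.5],"rot":[0,0,0]},
  ],
)

```text
clock: 12.62
position: [550.9, -44.2, 75.6]
ee_rot: [0.78, -0.568, 0.155, -0.212]
contact_force: [-2.7, -0.8, 2.8]
gripper_width: 11.5
grasp_force: 59.4
```

>>> arm_command(
  rows=[
    {"grip":0,"linear":[0,0,1],"rot":[0,0,0]},
    {"grip":0,"linear":[0,0,1],"rot":[0,0,0]},
    {"grip":0,"linear":[0,0,1],"rot":[0,0,0]},
  ],
)

```text
clock: 13.0
position: [551.0, -44.2, 75.3]
ee_rot: [0.78, -0.568, 0.155, -0.213]
contact_force: [-7.9, -1.0, 11.0]
gripper_width: 11.5
grasp_force: 60.5
```

Run:
```python
from plan import *
import cv2; from bench import imaging
rel([stagepose(3,0,4.6),stagepose(3,0,100)]); print(arm.read_state()["contact_force"])
S=imaging.get_image("scene"); T=imaging.get_image("top")
r=lambda im,x0,y0,w,h,f:cv2.resize(im[y0:y0+h,x0:x0+w,::-1],(w*f,h*f),interpolation=cv2.INTER_CUBIC)
cv2.imwrite("pics/f1.png",np.hstack([r(T["frame"],200,155,65,70,6),r(S["frame"],235,160,65,70,6)]))
```

```text
at [551.  -44.2  75.3] t 13.0 w 11.5 j [ 0.13  0.31 -0.55 -0.46 -0.2   0.61]
lin [0.1, 1.0, 0.8] rot [-0.003, 0.0, 0.001]
lin [0.0, 0.7, -94.6] rot [-0.003, 0.0, 0.001]
[-7.88017353 -0.97582269 10.99582523]
```

View pics/f1.png

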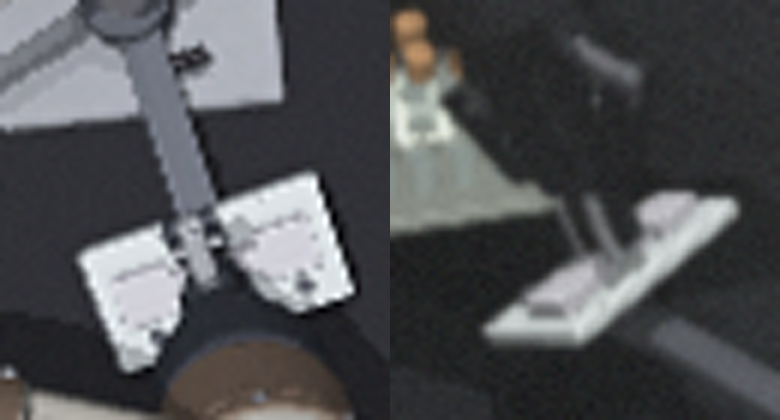

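The dumbbell lies flat on the stage, just above both studs. In the top crop its ends are at (145,300) and (285,243), the studs at (155,338) and (305,283). The press is light, so I release and withdraw along the normal.

>>> arm_command(
  rows=[
    {"grip":0,"linear":[0,0,-1],"rot":[0,0,0]},
    {"grip":0.2,"linear":[0,0,-1],"rot":[0,0,0]},
    {"grip":0.3,"linear":[0,0,-1],"rot":[0,0,0]},
    {"grip":0.35,"linear":[0,0,-1],"rot":[0,0,0]},
    {"grip":0.35,"linear":[0,0,-15],"rot":[0,0,0]},
    {"grip":0.35,"linear":[0,0,-50],"rot":[0,0,0]},
    {"grip":0.35,"linear":[0,0,-95],"rot":[0,0,0]},
    {"grip":0.35,"linear":[0,0,-130],"rot":[0,0,0]},
    {"grip":0.35,"linear":[0,0,-150],"rot":[0,0,0]},
  ],
)

```text
clock: 14.22
position: [478.7, -67.5, 205.5]
ee_rot: [0.779, -0.568, 0.156, -0.213]
contact_force: [-0.1, 0.1, 0.2]
gripper_width: 30.2
grasp_force: 0.0
```

```bash
cat >> plan.py <<'E'
def magpose(m,t,dz=6,back=0,gx=0):  # grasp point dz above handle point, TCP 19 ahead; tool x=lens x, y=-lens y
    o,R=frame(ST,m,t,210,165); return o+R@[-50+gx,0,30+dz-19+back], np.c_[R[:,0],-R[:,1],-R[:,2]]
M0,T0=-1.014,-.296
E
python3 - <<'E'
from plan import *; from bench import imaging
print([np.round(x,1).tolist() for x in (magpose(M0,T0,6)[0],magpose(SW,TI,6)[0])])
rel([magpose(M0,T0,6,80),([430,60,270],down(np.radians(200)))])
S=imaging.get_image("scene");T=imaging.get_image("top")
for p in(T,S): print([(np.round(d["pixel"],1).tolist(),round(d["score"],2)) for q in("coupon_center","stage_top","handle","lens_center","bottle") for d in models.tip_of(p,q)[:1]] if 0 else proj(p,frame(ST,M0,T0,210,165)[0]+frame(ST,M0,T0,210,165)[1]@[-50,0,47]).round(1).tolist())
import cv2
r=lambda im,x0,y0,w,h,f:cv2.resize(im[y0:y0+h,x0:x0+w,::-1],(w*f,h*f),interpolation=cv2.INTER_CUBIC)
cv2.imwrite("pics/g1.png",np.hstack([r(T["frame"],120,155,100,100,4),r(S["frame"],280,115,100,100,4)]))
E
```

```text
[[564.4, 217.5, 195.8], [448.7, -77.0, 154.4]]
at [478.7 -67.5 205.5] t 14.22 w 30.2 j [ 0.13 -0.03 -0.62 -0.21 -0.46  0.34]
lin [-222.4, -184.3, 31.0] rot [-0.564, -0.354, -0.16]
lin [-136.2, -26.6, -59.4] rot [-0.534, -0.011, -0.037]
[[129.4, 186.9]]
[[352.0, 134.5]]
```

>>> arm_command(
  rows=[
    {"grip":0.6,"linear":[-15,-10,-50],"rot":[-0.05,-0.03,-0.01]},
    {"grip":0.6,"linear":[-60,-50,-45],"rot":[-0.14,-0.09,-0.04]},
    {"grip":0.6,"linear":[-100,-85,-30],"rot":[-0.24,-0.15,-0.07]},
    {"grip":0.6,"linear":[-140,-118,-15],"rot":[-0.34,-0.21,-0.1]},
    {"grip":0.6,"linear":[-180,-150,0],"rot":[-0.44,-0.28,-0.13]},
    {"grip":0.6,"linear":[-210,-175,20],"rot":[-0.52,-0.33,-0.15]},
    {"grip":0.6,"linear":[-222,-184,31],"rot":[-0.564,-0.354,-0.16]},
    {"grip":0.6,"linear":[-222,-184,31],"rot":[-0.564,-0.354,-0.16]},
    {"grip":0.6,"linear":[-222,-184,31],"rot":[-0.564,-0.354,-0.16]},
    {"grip":0.6,"linear":[-222,-184,31],"rot":[-0.564,-0.354,-0.16]},
  ],
)

```text
clock: 15.58
position: [576.8, 196.8, 270.7]
ee_rot: [0.864, -0.481, -0.13, -0.071]
contact_force: [-0.1, 0.3, 0.9]
gripper_width: 51.0
grasp_force: 0.0
```

Run:
```python
from plan import *; from bench import imaging,models
rel([magpose(M0,T0,6,80),magpose(M0,T0,6,0)])
S=imaging.get_image("scene");T=imaging.get_image("top")
o,R=frame(ST,M0,T0,210,165); print("pred",proj(T,o+R@[-50,0,30]).round(1),proj(S,o+R@[-50,0,30]).round(1))
for p in(T,S):
    for q in("coupon_center","stage_top","handle","lens_center","bottle"): print(q,[(np.round(d["pixel"],1).tolist(),round(d["score"],2)) for d in models.tip_of(p,q)[:3]])
so,SR=stage(ST,SW,TI); print("pred coupon",proj(T,so+SR@[0,0,5]).round(1),proj(S,so+SR@[0,0,5]).round(1))
```

```text
at [576.8 196.8 270.7] t 15.57 w 51.0 j [ 0.44  0.38  0.19 -0.3  -1.42  0.17]
lin [-1.2, -0.4, -1.4] rot [0.001, 0.001, -0.001]
lin [-1.2, -0.5, 78.6] rot [0.001, 0.001, -0.001]
pred [[130.2 189.1]] [[351.6 138.5]]
coupon_center [([289.0, 216.7], 0.64), ([235.7, 201.5], 0.58), ([403.1, 247.1], 0.53)]
stage_top [([234.4, 201.8], 0.67)]
handle [([128.3, 191.4], 0.77), ([235.9, 200.4], 0.57)]
lens_center [([151.1, 184.6], 0.95)]
bottle [([137.3, 245.8], 0.82)]
coupon_center [([95.4, 248.8], 0.8), ([217.6, 228.7], 0.76), ([267.9, 201.2], 0.69)]
stage_top [([270.4, 203.4], 0.61)]
handle [([351.1, 137.2], 0.62), ([324.4, 163.6], 0.35)]
lens_center [([346.3, 159.4], 0.57)]
bottle [([326.8, 161.2], 0.87)]
pred coupon [[236.3 200.5]] [[270.9 201.8]]
```

>>> arm_command(
  rows=[
    {"grip":0.6,"linear":[-1,-0.5,30],"rot":[0,0,0]},
    {"grip":0.6,"linear":[-1,-0.5,55],"rot":[0,0,0]},
    {"grip":0.6,"linear":[-1,-0.5,75],"rot":[0,0,0]},
    {"grip":0.6,"linear":[-1,-0.5,78],"rot":[0,0,0]},
    {"grip":0.4,"linear":[-1,-0.5,78],"rot":[0,0,0]},
    {"grip":0.3,"linear":[-1,-0.5,78],"rot":[0,0,0]},
    {"grip":0.2,"linear":[-1,-0.5,78],"rot":[0,0,0]},
    {"grip":0.1,"linear":[-1,-0.5,78],"rot":[0,0,0]},
    {"grip":0,"linear":[-1,-0.5,78],"rot":[0,0,0]},
    {"grip":0,"linear":[-1,-0.5,78],"rot":[0,0,0]},
  ],
)

```text
clock: 17.42
position: [565.1, 217.8, 196.6]
ee_rot: [0.865, -0.48, -0.129, -0.071]
contact_force: [-1.0, 0.2, 4.5]
gripper_width: 12.3
grasp_force: 58.4
```

```bash
cat > arc.py <<'E'
from plan import *
import sys,json
m0,t0,m1,t1,n=map(float,sys.argv[1:6]); n=int(n)
# path in model, expressed relative to the model's start pose
p0,R0=magpose(m0,t0)
st=arm.read_state(); print("at",np.round(st["position"],1),"j",np.round(st["joints"],2),"w",round(st["gripper_width"],1),"gf",round(st["grasp_force"],1)); Rm=Ro.from_quat(st["ee_rot"]).as_matrix()
print("model err pos",np.round(R0.T@(st["position"]-p0),1),"rot",np.round(Ro.from_matrix(R0.T@Rm).as_rotvec(),3))
for i in range(1,n+1):
    f=i/n; p,R=magpose(m0+(m1-m0)*f,t0+(t1-t0)*f)
    print(json.dumps({"grip":0,"linear":np.round(R0.T@(p-p0),1).tolist(),"rot":np.round(Ro.from_matrix(R0.T@R).as_rotvec(),3).tolist()}))
E
python3 arc.py -1.014 -.296 .31 .53 20
```

```text
at [565.1 217.8 196.6] j [ 0.48  0.42  0.06 -0.31 -1.25  0.19] w 12.3 gf 58.4
model err pos [-0.1 -0.8 -0.8] rot [-0.001 -0.001  0.   ]
{"grip": 0, "linear": [-0.1, 16.8, 1.9], "rot": [-0.018, 0.041, -0.064]}
{"grip": 0, "linear": [0.9, 33.7, 3.5], "rot": [-0.033, 0.082, -0.128]}
{"grip": 0, "linear": [3.1, 50.6, 4.8], "rot": [-0.046, 0.123, -0.193]}
{"grip": 0, "linear": [6.5, 67.4, 5.8], "rot": [-0.056, 0.164, -0.259]}
{"grip": 0, "linear": [11.0, 83.9, 6.5], "rot": [-0.064, 0.205, -0.325]}
{"grip": 0, "linear": [16.7, 100.2, 6.9], "rot": [-0.068, 0.245, -0.392]}
{"grip": 0, "linear": [23.4, 116.2, 7.0], "rot": [-0.07, 0.284, -0.46]}
{"grip": 0, "linear": [31.3, 131.6, 6.7], "rot": [-0.069, 0.323, -0.527]}
{"grip": 0, "linear": [40.3, 146.5, 6.2], "rot": [-0.066, 0.361, -0.596]}
{"grip": 0, "linear": [50.2, 160.8, 5.4], "rot": [-0.06, 0.398, -0.664]}
{"grip": 0, "linear": [61.2, 174.4, 4.3], "rot": [-0.051, 0.434, -0.733]}
{"grip": 0, "linear": [73.0, 187.2, 2.9], "rot": [-0.039, 0.469, -0.801]}
{"grip": 0, "linear": [85.8, 199.1, 1.3], "rot": [-0.024, 0.503, -0.87]}
{"grip": 0, "linear": [99.3, 210.1, -0.5], "rot": [-0.006, 0.536, -0.939]}
{"grip": 0, "linear": [113.5, 220.1, -2.6], "rot": [0.014, 0.567, -1.008]}
{"grip": 0, "linear": [128.4, 229.1, -4.9], "rot": [0.037, 0.597, -1.077]}
{"grip": 0, "linear": [143.8, 237.0, -7.3], "rot": [0.063, 0.625, -1.145]}
{"grip": 0, "linear": [159.8, 243.8, -9.9], "rot": [0.092, 0.652, -1.213]}
{"grip": 0, "linear": [176.1, 249.4, -12.6], "rot": [0.124, 0.676, -1.281]}
{"grip": 0, "linear": [192.8, 253.8, -15.5], "rot": [0.158, 0.699, -1.348]}
```

>>> arm_command(
  rows=[
    {"grip":0,"linear":[0,8,1],"rot":[-0.009,0.02,-0.032]},
    {"grip":0,"linear":[0.9,33.7,3.5],"rot":[-0.033,0.082,-0.128]},
    {"grip":0,"linear":[3.1,50.6,4.8],"rot":[-0.046,0.123,-0.193]},
    {"grip":0,"linear":[6.5,67.4,5.8],"rot":[-0.056,0.164,-0.259]},
    {"grip":0,"linear":[11,84,6.5],"rot":[-0.064,0.205,-0.325]},
    {"grip":0,"linear":[16.7,100.2,6.9],"rot":[-0.068,0.245,-0.392]},
    {"grip":0,"linear":[23.4,116.2,7],"rot":[-0.07,0.284,-0.46]},
    {"grip":0,"linear":[31.3,131.6,6.7],"rot":[-0.069,0.323,-0.527]},
    {"grip":0,"linear":[40.3,146.5,6.2],"rot":[-0.066,0.361,-0.596]},
    {"grip":0,"linear":[40.3,146.5,6.2],"rot":[-0.066,0.361,-0.596]},
  ],
)

```text
clock: 18.68
position: [457.6, 108.1, 178.3]
ee_rot: [0.978, -0.207, 0.035, 0.009]
contact_force: [-6.6, 1.1, 6.3]
gripper_width: 11.9
grasp_force: 59.6
```

```bash
python3 arc.py -.4182 .0757 .31 .53 11
```

```text
at [457.6 108.1 178.3] j [ 0.62  0.14 -0.51  0.08 -0.89  0.48] w 11.9 gf 59.6
model err pos [-1.3  1.3 -0.2] rot [-0.004 -0.003 -0.002]
{"grip": 0, "linear": [-0.1, 17.3, 2.1], "rot": [0.006, 0.041, -0.066]}
{"grip": 0, "linear": [1.1, 34.6, 4.4], "rot": [0.015, 0.082, -0.132]}
{"grip": 0, "linear": [3.4, 51.8, 6.7], "rot": [0.027, 0.123, -0.197]}
{"grip": 0, "linear": [7.0, 68.7, 9.1], "rot": [0.042, 0.164, -0.262]}
{"grip": 0, "linear": [11.8, 85.4, 11.7], "rot": [0.059, 0.205, -0.326]}
{"grip": 0, "linear": [17.8, 101.7, 14.3], "rot": [0.079, 0.245, -0.39]}
{"grip": 0, "linear": [24.9, 117.5, 17.1], "rot": [0.102, 0.284, -0.454]}
{"grip": 0, "linear": [33.1, 132.7, 19.9], "rot": [0.127, 0.323, -0.517]}
{"grip": 0, "linear": [42.3, 147.3, 22.7], "rot": [0.155, 0.361, -0.579]}
{"grip": 0, "linear": [52.6, 161.1, 25.7], "rot": [0.186, 0.398, -0.64]}
{"grip": 0, "linear": [63.8, 174.2, 28.7], "rot": [0.219, 0.434, -0.701]}
```

>>> arm_command(
  rows=[
    {"grip":0,"linear":[0,17.3,2.1],"rot":[0.006,0.041,-0.066]},
    {"grip":0,"linear":[1.1,34.6,4.4],"rot":[0.015,0.082,-0.132]},
    {"grip":0,"linear":[3.4,51.8,6.7],"rot":[0.027,0.123,-0.197]},
    {"grip":0,"linear":[7,68.7,9.1],"rot":[0.042,0.164,-0.262]},
    {"grip":0,"linear":[11.8,85.4,11.7],"rot":[0.059,0.205,-0.326]},
    {"grip":0,"linear":[17.8,101.7,14.3],"rot":[0.079,0.245,-0.39]},
    {"grip":0,"linear":[24.9,117.5,17.1],"rot":[0.102,0.284,-0.454]},
    {"grip":0,"linear":[33.1,132.7,19.9],"rot":[0.127,0.323,-0.517]},
    {"grip":0,"linear":[42.3,147.3,22.7],"rot":[0.155,0.361,-0.579]},
    {"grip":0,"linear":[42.3,147.3,22.7],"rot":[0.155,0.361,-0.579]},
  ],
)

```text
clock: 19.92
position: [437.6, -45.6, 157.7]
ee_rot: [0.972, 0.085, 0.217, -0.019]
contact_force: [-11.2, -3.0, 8.0]
gripper_width: 12.3
grasp_force: 60.3
```

```bash
python3 arc.py .1776 .4474 .31 .53 3
```

```text
at [437.6 -45.6 157.7] j [ 0.3  -0.04 -0.89  0.19 -0.28  1.27] w 12.3 gf 60.3
model err pos [-2.6  1.7 -0.2] rot [-0.002 -0.008  0.003]
{"grip": 0, "linear": [-0.2, 11.6, 1.5], "rot": [0.02, 0.028, -0.04]}
{"grip": 0, "linear": [0.1, 23.1, 3.2], "rot": [0.04, 0.055, -0.079]}
{"grip": 0, "linear": [0.8, 34.6, 5.2], "rot": [0.062, 0.082, -0.117]}
```

>>> arm_command(
  rows=[
    {"grip":0,"linear":[-1,11.6,1.5],"rot":[0.02,0.028,-0.04]},
    {"grip":0,"linear":[-1.5,23.1,3.2],"rot":[0.04,0.055,-0.079]},
    {"grip":0,"linear":[-1,33.5,5.2],"rot":[0.062,0.082,-0.117]},
    {"grip":0,"linear":[-1,34,5.2],"rot":[0.062,0.082,-0.117]},
    {"grip":0,"linear":[-1,34,5.2],"rot":[0.062,0.082,-0.117]},
  ],
)

```text
clock: 20.55
position: [446.3, -77.6, 153.3]
ee_rot: [0.954, 0.149, 0.256, -0.04]
contact_force: [-7.5, -3.9, 5.9]
gripper_width: 12.0
grasp_force: 60.0
```

```bash
python3 arc.py .31 .53 .31 .53 1
python3 - <<'E'
from plan import *; from bench import imaging,models
import cv2
S=imaging.get_image("scene");T=imaging.get_image("top")
o,R=frame(ST,SW,TI,210,165); th=np.linspace(0,2*np.pi,90)
for n,p in(("top",T),("scene",S)):
    q=proj(p,o+np.c_[55*np.cos(th),55*np.sin(th),0*th+7]@R.T); print(n,"bezel box",q.min(0).round(1),q.max(0).round(1),"ctr",proj(p,o).round(1))
    print([(np.round(d["pixel"],1).tolist(),round(d["score"],2)) for d in models.tip_of(p,"lens_center")[:2]])
    im=np.ascontiguousarray(p["frame"][:,:,::-1]); cv2.imwrite(f"pics/h_{n}.png",im)
    # white bezel/yoke pixels near
    x0,y0=(q.min(0)-12).astype(int);x1,y1=(q.max(0)+12).astype(int)
    p["c"]=cv2.resize(im[y0:y1,x0:x1],None,fx=5,fy=5,interpolation=cv2.INTER_CUBIC); qq=((q-[x0,y0]+.5)*5-.5).astype(int)
    cv2.polylines(p["c"],[qq[:,None]],True,(0,0,255),1); 
h=max(T["c"].shape[0],S["c"].shape[0]); pad=lambda a:cv2.copyMakeBorder(a,0,h-a.shape[0],0,0,0)
im=np.hstack([pad(T["c"]),pad(S["c"])]); print(im.shape); cv2.imwrite("pics/h.png",im)
E
```

```text
at [446.3 -77.6 153.3] j [ 0.1   0.01 -0.71 -0.31 -0.35  2.05] w 12.0 gf 60.0
model err pos [-2.7 -0.2 -0.3] rot [-0.    -0.005  0.001]
{"grip": 0, "linear": [0.0, 0.0, 0.0], "rot": [0.0, 0.0, 0.0]}
top bezel box [218.7 195.3] [260.7 234.3] ctr [[239.6 214.1]]
[([240.4, 215.0], 0.65)]
scene bezel box [238.  157.9] [274.5 176.6] ctr [[257.1 169.2]]
[([259.6, 170.3], 0.57)]
(315, 635, 3)
```

>>> arm_command(
  rows=[
    {"grip":0,"linear":[-0.5,0,-1],"rot":[0,0,0]},
    {"grip":0,"linear":[-0.5,0,-1.5],"rot":[0,0,0]},
  ],
)

```text
clock: 21.0
position: [446.2, -77.2, 154.5]
ee_rot: [0.954, 0.149, 0.257, -0.04]
contact_force: [-0.6, -2.4, -1.2]
gripper_width: 12.0
grasp_force: 59.0
```

View pics/h.png

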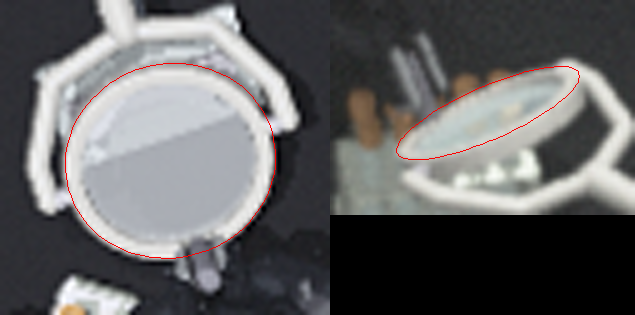

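The lens bezel matches the predicted outline in both views (top crop centre ≈(170,160), scene ≈(488,112)), so it is parallel and centred. The residual force is small, so I release and withdraw.

>>> arm_command(
  rows=[
    {"grip":0.25,"linear":[0,0,0],"rot":[0,0,0]},
    {"grip":0.35,"linear":[0,0,0],"rot":[0,0,0]},
    {"grip":0.4,"linear":[0,0,0],"rot":[0,0,0]},
    {"grip":0.4,"linear":[0,0,0],"rot":[0,0,0]},
    {"grip":0.4,"linear":[0,0,-15],"rot":[0,0,0]},
    {"grip":0.4,"linear":[0,0,-45],"rot":[0,0,0]},
    {"grip":0.4,"linear":[0,0,-80],"rot":[0,0,0]},
    {"grip":0.4,"linear":[0,0,-100],"rot":[0,0,0]},
    {"grip":0.4,"linear":[0,0,-100],"rot":[0,0,0]},
    {"grip":0.4,"linear":[0,0,-100],"rot":[0,0,0]},
  ],
)

```text
clock: 22.25
position: [398.1, -92.3, 241.2]
ee_rot: [0.954, 0.149, 0.257, -0.04]
contact_force: [0.4, 0.3, -0.8]
gripper_width: 34.1
grasp_force: 0.0
```

Run:
```python
from plan import *; from bench import imaging,models
import cv2
S=imaging.get_image("scene");T=imaging.get_image("top"); st=arm.read_state(); print(st["position"],st["clock"],st["contact_force"],st["joint_vel"].round(3))
o,R=frame(ST,SW,TI,210,165)
for n,p in(("top",T),("scene",S)):
    a=cv2.imread(f"pics/h_{n}.png").astype(int); b=p["frame"][:,:,::-1].astype(int)
    d=np.abs(a-b).max(2)>40; q=proj(p,o)[0].astype(int)
    w=d[q[1]-22:q[1]+22,q[0]-24:q[0]+24]; print(n,"changed px near lens",w.sum(), "pred handle",proj(p,o+R@[-50,0,30]).round(1))
    for k in("lens_center","handle","bottle","coupon_center"): print(k,[(np.round(x["pixel"],1).tolist(),round(x["score"],2)) for x in models.tip_of(p,k)[:3]])
    # shift of bezel vs held image (phase correlation)
    g=lambda im:np.float32(cv2.cvtColor(im.astype(np.uint8),cv2.COLOR_BGR2GRAY)[q[1]-20:q[1]+14,q[0]-24:q[0]+24])
    print("shift",cv2.phaseCorrelate(g(a),g(b)))
```

```text
[398.217458   -92.18802464 240.55133574] 22.35 [-0.08907969  0.41102863  0.08477482] [ 0.001  0.006  0.     0.    -0.001  0.   ]
top changed px near lens 33 pred handle [[246.9 235.2]]
lens_center [([239.6, 216.0], 0.83)]
handle [([247.1, 236.1], 0.63)]
bottle [([138.1, 247.6], 0.6)]
coupon_center [([289.6, 216.6], 0.8), ([403.3, 249.7], 0.63), ([232.3, 199.3], 0.43)]
shift ((-0.1680874834218109, 0.004418724879130309), 0.9732095269417321)
scene changed px near lens 117 pred handle [[241.6 160.9]]
lens_center [([260.3, 170.1], 0.84)]
handle [([239.0, 159.7], 0.89)]
bottle [([323.7, 163.5], 0.92)]
coupon_center [([270.3, 200.9], 0.65), ([214.0, 230.7], 0.59), ([94.6, 247.9], 0.53)]
shift ((-0.027283245090515607, -0.17173129112974905), 0.8796611731802976)
```

The lens did not move on release, the coupon and bottle are in place, and the robot is clear. I hand it in.

```bash
python3 -c "
from bench import job; print(job.job_done())"
```

```text
the job is handed in; nothing more can be done
None
```

I handed the job in at about 22 s on the robot's clock: the bottle stands upright on the mat, the test piece lies on the stage just above the studs, and the released lens is centred over it and parallel. The camera checks agreed with this, but the hand-in returned no verdict.

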